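# Set the brass bar's punch mark under the bench punch

## Robot

A 6-joint arm with a two-finger parallel gripper is mounted at the origin on a cart in front of the work surface, level with it; the furniture and walls round the work are solid. World frame = base frame: x ahead of the robot, y to its left, z up, the work surface at z = 0. Lengths are in m, angles in rad, forces in N, time in s.
With the tool pointing down it reaches from about 0.225 to 0.875 m from the base axis. Payload 3.4 kg.
Tool frame: the origin (TCP) lies at the very end of the fingers, on their centre line; the grasp point (between the pads) lies behind it (manip.tcp_to_grasp is the z of the grasp point in the tool frame, in m); z points along the fingers, y is the direction in which the jaws open and shut (so a half turn about z gives the same grasp; the last joint's range is limited). The gripper opens to 85 mm and grips with 20 to 120 N. Pads are 22 mm wide; open, the fingers measure 114 mm over their backs; the gripper's body (76 mm by 85 mm) begins 54 mm behind the grasp point. The pads swing forward as they close: fully open they stand 13 mm farther back than shut.
Start: joints at [1.032, 0.276, 1.505, -0, 1.361, -0.121], TCP at [0.233, 0.526, 0.231] pointing down, gripper open.
Joint ranges: [-2.89, 2.89], [-0.75, 2.08], [0.22, 2.7], [-1.18, 4.32], [0.11, 2.71], [-2.7, 2.7]. Speed limits (rad/s): [2.57, 2.57, 3.14, 3.14, 3.14, 3.14].

## Interface

Orientations are given as a unit quaternion [w, x, y, z].
In Python, from rig import manip, eyes gives the robot as it stands.
- The arm moves only by the tool servo_tool, never from a script. Its argument "increments" is a list of rows, each an object with "slide": the shift along the tool's x, y, z in m, a list of three; "spin": the turn about the tool's z in degrees. A call has 1 to 8 rows; each row shifts and turns the commanded pose from where the row before left it, along the tool's axes as they then stand; what a row does not reach is not made up. A row lasts 1/10 s, in which the tool goes at most 50 mm and 8.59 degrees, less where a joint would pass 70% of its speed; a pose out of reach is approached as far as the arm can. A call is refused whole if a number of a shift passes 0.05 or a number of a turn 8.59, either way. A call with a gripper value outside its range is refused whole. "hand" is the opening, from 0 (shut) to 1 (fully open), set as the call begins (left out, the last holds). The fingers move at their own pace and stop on an object; "newtons" is the grip in N (left out, the last holds). Time passes only in rows, so rows that do not move let the fingers close. It gives the time, the measured TCP pose, the force and the opening at its end, in the units of the state.
- manip.get_state(): the state, without advancing time (a new reading comes with each control period).
- eyes.get_image(name): name is "scene" or "top" or "wrist"; returns the picture (420x560x3 uint8, blue, green, red); there is no depth.
- eyes.calibration(name): a dict with "fx", "fy", "cx", "cy" (pixels), "k1" (the pictures are not rectified: a ray, as slopes to the right and down, at radius r is drawn at 1 + k1 r^2 times it, then the intrinsics apply), "rvec" (rotation vector, rad) and "tvec" (3), from world to camera coordinates, as OpenCV has them; the wrist camera has in their place "hand_eye" (4x4, takes a point from camera to tool coordinates, whose origin is the TCP and whose axes are the flange's). Camera axes: x right, y down, z forward; pixel columns grow to the right and rows downward; lengths in m; the calibration is good to about 2 mm. A picture is of the moment at which its call begins: read the wrist's pose just before it. calibration takes no time and is no camera call.
- manip.sign_off(): hands the job in, once; it reports no verdict.
The state is a dict: "clock": time; "qpos": joint angles; "qd": joint speeds; "effort": joint torques, N m; "position": TCP position; "ee_rot": TCP orientation; "contact_force": force on the tool from outside, world axes, zero at the start; "moment": the same for the moment, N m; "width": finger opening in m.
Only numpy, scipy, OpenCV 4.12 (cv2) and the standard library are available. Lean on these libraries where they do the work, as an engineer would, in place of code of your own. Each camera call takes 0.05 s, during which the arm holds its last target.

## Task

Slide the brass bar along the bench until the middle of its white spot lies straight below the tip of the green punch stand, then let go of it. Keep it flat on the bench, do not pick it up, and leave the copper bar where it lies.

Things in the scene. Friction and masses are not known exactly. Their poses are not given: they have to be found in the camera images.
- brass_bar_center (a point): Centre (half-way up) of the loose yellow brass bar, 160 x 32 x 14 mm, about 0.45 kg, lying flat on the bench top (z = 0), so this point lies 7 mm above the bench. Its x axis runs along the length towards the end with the white spot, y across the 32 mm width, z up. Grip it across the width 50 mm behind the centre (x = -50 mm), near the two scribed lines, clear of the stand.
- brass_bar_spot (a point): Middle of the white painted spot (20 mm across, black dot in the middle) on the top face of the brass bar, 58 mm along +x from the bar's centre and 14 mm above the bench. Axes as the bar's.
- copper_bar_center (a point): Centre (half-way up) of the loose reddish copper bar, same size and white spot as the brass bar, lying beside it on the bench: to be left alone.
- punch_tip (a point): Lower point of the steel punch of the fixed green stand, 24 mm above the bench top. x axis: level, from the tip to the stand's column 100 mm away (foot 67 to 133 mm away, 78 mm wide), away from the robot and to the right; lay the bar along it, plain end away from the column. Head above the tip: 32 mm wide, 95 to 162 mm up. A lamp hangs 0.45 m over the bench on the right: stay low there.

How it is judged:
By the outcome, as a careful person would: the job done as asked, in the order asked, and still so for the second after the job is handed in, with the robot touching nothing.
It also fails if it takes over 32 s, if anything falls off the work surface, if the arm or the gripper's body presses on something with over 40 N, if the wrist force passes 120 N, or if a joint passes its speed limit or range.

## Working session

There is one attempt and no reset: what is moved stays moved. The work goes in short steps, Python scripts to look and compute and a tool call to move; the robot and the scene stay as the last step left them, time stands still between calls to the robot, and variables do not carry over. Pictures are saved under pics/ and viewed, and the job is handed in when it is done.

Besides the shell and the picture viewer there is one more tool, called by a JSON object that holds its "name" and its "arguments". servo_tool: Moves the arm, as the interface text tells. Its arguments: {"type":"object","properties":{"increments":{"type":"array","items":{"type":"object","properties":{"slide":{"type":"array","items":{"type":"number"}},"spin":{"type":"number"}}}},"hand":{"type":"number"},"newtons":{"type":"number"}},"required":["increments"]}

```bash
ls; mkdir -p pics; python3 - <<'E'
from rig import manip, eyes
import cv2
s=manip.get_state();print(s)
print(manip.tcp_to_grasp)
for n in("scene","top","wrist"):
    cv2.imwrite(f"pics/{n}0.png",eyes.get_image(n));print(n,eyes.calibration(n))
E
```

```text
pics
{'clock': 0.0, 'qpos': array([ 1.03196528e+00,  2.76552879e-01,  1.50618155e+00,  2.93124682e-05,
        1.36070074e+00, -1.21028939e-01]), 'qd': array([-0.0015743 , -0.00089583,  0.00025063, -0.00094888,  0.0014706 ,
        0.00073807]), 'effort': array([-3.00860076e-03, -4.16769111e+01, -2.45802552e+01, -3.66975546e-04,
        1.09451966e-02,  2.43815848e-07]), 'position': array([0.23303072, 0.52505457, 0.23044444]), 'ee_rot': array([-3.12025906e-04,  2.07387884e-01,  9.78258359e-01, -8.66931414e-04]), 'contact_force': array([ 0.54085514, -0.81223736, -0.4293436 ]), 'moment': array([-0.04290322, -0.05063525,  0.01851886]), 'width': 0.08523440958463617}
-0.0187
scene {'fx': 454.72423602440006, 'fy': 454.72423602440006, 'cx': 284.4917580422473, 'cy': 198.34490169022635, 'k1': -0.13802543566957645, 'rvec': array([ 1.04936226, -2.50977608,  0.91690849]), 'tvec': array([0.37704113, 0.36429999, 0.59023681])}
top {'fx': 531.1289884069763, 'fy': 531.1289884069763, 'cx': 277.2479473036313, 'cy': 220.079547223318, 'k1': 0.005341998350871593, 'rvec': array([ 2.14178512, -2.156005  ,  0.13755895]), 'tvec': array([-0.04281896,  0.59933558,  0.82621485])}
wrist {'fx': 327.38698195883404, 'fy': 327.38698195883404, 'cx': 274.9249185892196, 'cy': 211.4479158945937, 'k1': -0.07980784984958463, 'hand_eye': array([[-4.87481009e-05, -9.52213586e-01, -3.05432947e-01,
         7.75413202e-02],
       [ 9.99999462e-01,  2.70190157e-04, -1.00194434e-03,
         9.04746763e-04],
       [ 1.03658999e-03, -3.05432831e-01,  9.52213060e-01,
        -1.42246399e-01],
       [ 0.00000000e+00,  0.00000000e+00,  0.00000000e+00,
         1.00000000e+00]])}
```

View pics/scene0.png

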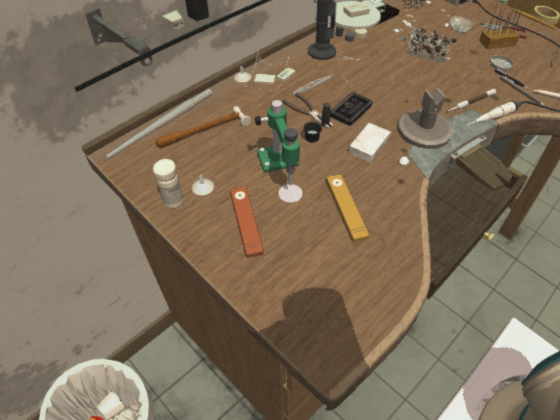

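View pics/top0.png

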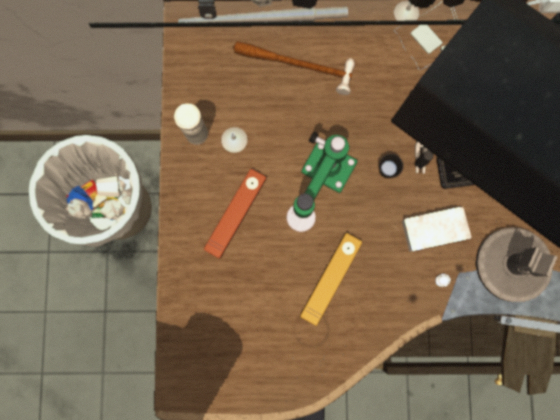

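View pics/wrist0.png

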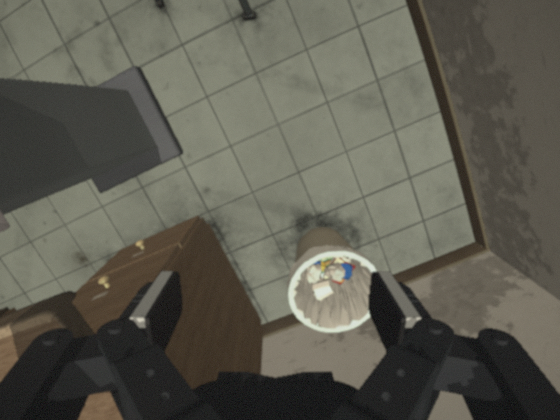

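The scene view shows the brass bar at about (347,207), the copper bar at (246,221) and the green stand at (280,140), with its punch over a pale disc at (290,193). In the top view, the brass bar is at (332,280) with its spot at (348,247), the copper bar is at (236,213), and the stand head is at about (304,205). The wrist camera sees only the floor.

```bash
cat > h.py <<'E'
import numpy as np, cv2
from rig import manip, eyes
from scipy.spatial.transform import Rotation as R
def cam(name, st=None):
    c=eyes.calibration(name)
    if name=="wrist":
        q=st["ee_rot"];T=np.eye(4);T[:3,:3]=R.from_quat([q[1],q[2],q[3],q[0]]).as_matrix();T[:3,3]=st["position"]
        M=T@c["hand_eye"];return c,M[:3,3],M[:3,:3]
    Rm=cv2.Rodrigues(c["rvec"])[0];return c,-Rm.T@c["tvec"],Rm.T
def ray(name,uv,st=None):
    c,o,Rw=cam(name,st)
    x=(uv[0]-c["cx"])/c["fx"];y=(uv[1]-c["cy"])/c["fy"];rd=np.hypot(x,y);r=rd
    for _ in range(30): r=rd/(1+c["k1"]*r*r)
    f=r/rd if rd>0 else 1
    return o,Rw@np.array([x*f,y*f,1])
def onz(name,uv,z,st=None):
    o,d=ray(name,uv,st);return o+d*(z-o[2])/d[2]
def proj(name,P,st=None):
    c,o,Rw=cam(name,st);p=Rw.T@(np.asarray(P)-o);x,y=p[:2]/p[2];r2=x*x+y*y;f=1+c["k1"]*r2
    return np.array([c["fx"]*x*f+c["cx"],c["fy"]*y*f+c["cy"]])
def tri(l):
    A=np.zeros((3,3));b=np.zeros(3)
    for o,d in l:
        d=d/np.linalg.norm(d);P=np.eye(3)-np.outer(d,d);A+=P;b+=P@o
    X=np.linalg.solve(A,b);return X,[np.linalg.norm((np.eye(3)-np.outer(d,d)/(d@d))@(X-o)) for o,d in l]
def brass(im):
    h=cv2.cvtColor(im,cv2.COLOR_BGR2HSV)
    return cv2.inRange(h,(17,140,110),(28,255,255))
def copper(im):
    h=cv2.cvtColor(im,cv2.COLOR_BGR2HSV)
    return cv2.inRange(h,(3,150,80),(12,255,255))
def blob(m,lo=300):
    cs,_=cv2.findContours(m,cv2.RETR_EXTERNAL,cv2.CHAIN_APPROX_NONE)
    return sorted([c for c in cs if cv2.contourArea(c)>lo],key=cv2.contourArea)[::-1]
E
python3 - <<'E'
from h import *
for n,(x0,x1,y0,y1) in {"scene":(200,400,90,270),"top":(190,390,110,340)}.items():
    im=cv2.imread(f"pics/{n}0.png");cv2.imwrite(f"pics/{n}0z.png",cv2.resize(im[y0:y1,x0:x1],None,fx=3 if n=="scene" else 2.6,fy=3 if n=="scene" else 2.6,interpolation=cv2.INTER_CUBIC))
    for f in(brass,copper):
        for c in blob(f(im))[:3]: print(n,f.__name__,cv2.minAreaRect(c),cv2.contourArea(c))
E
```

```text
scene brass ((347.4179382324219, 207.53831481933594), (72.73629760742188, 16.613357543945312), 64.98310089111328) 1031.0
scene copper ((246.55885314941406, 221.23529052734375), (69.60771942138672, 17.46256446838379), 75.96376037597656) 1069.0
top brass ((330.95440673828125, 278.7008361816406), (21.015213012695312, 98.0050048828125), 28.73979377746582) 1890.0
top copper ((234.76963806152344, 213.06796264648438), (20.765544891357422, 95.99669647216797), 30.606409072875977) 1818.0
```

View pics/scene0z.png

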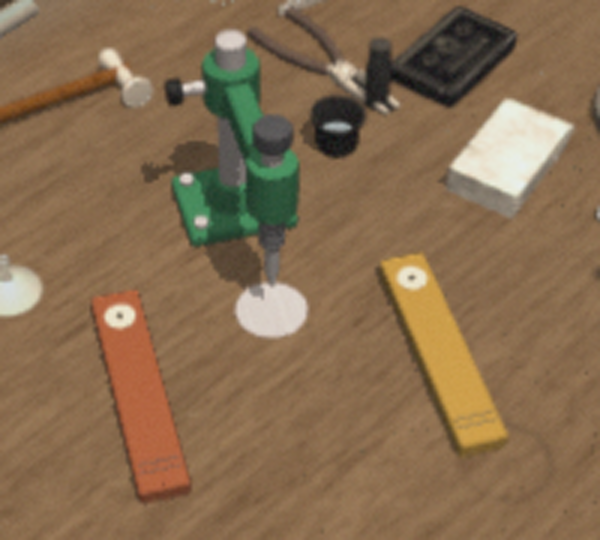

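View pics/top0z.png

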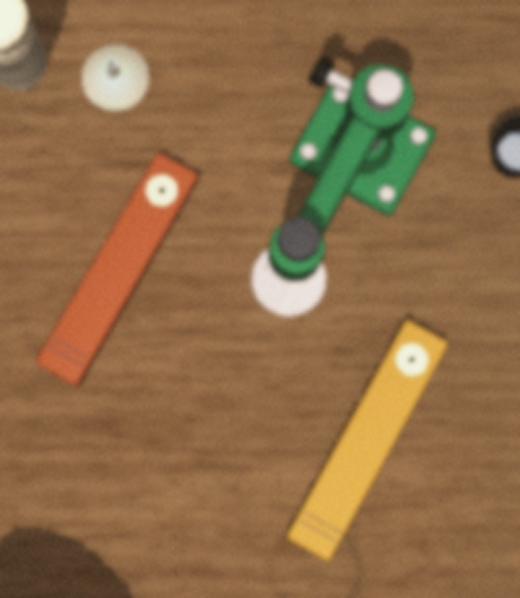

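```bash
python3 - <<'E'
from h import *
im=cv2.imread("pics/scene0.png");cv2.imwrite("pics/tipz.png",cv2.resize(im[150:215,255:325],None,fx=9,fy=9,interpolation=cv2.INTER_CUBIC))
T=cv2.imread("pics/top0.png");cv2.imwrite("pics/headz.png",cv2.resize(T[125:235,275:365],None,fx=5.4,fy=5.4,interpolation=cv2.INTER_CUBIC))
def spot(im,c0):
    g=cv2.cvtColor(im,cv2.COLOR_BGR2HSV);m=cv2.inRange(g,(0,0,165),(60,110,255))
    for c in blob(m,25):
        (x,y),(a,b),_=cv2.fitEllipse(c)
        if np.hypot(x-c0[0],y-c0[1])<9: return x,y,a,b
for n,b,c in(("top",(348,247),(252,183)),("scene",(337,182),(240,195))):
    I=T if n=="top" else im
    for nm,k in(("brass",b),("copper",c)):
        s=spot(I,k);print(n,nm,s, onz(n,s[:2],.014).round(4))
    for f in(brass,copper):
        bx=cv2.minAreaRect(blob(f(I))[0]); print(n,f.__name__,onz(n,bx[0],.014).round(4),[onz(n,p,.014)[:2].round(4).tolist() for p in cv2.boxPoints(bx)])
print("tip",onz("scene",(290.3,186),.024))
print("disc",onz("scene",(290.6,193.3),0),onz("top",(301.3,217.5),0))
for z in(0,):print([onz("top",p,0).round(3).tolist() for p in((308,168),(324,152),(350,158),(341,189))])
E
```

```text
top brass (347.978271484375, 247.88436889648438, 12.059688568115234, 12.664690971374512) [ 0.555  -0.1643  0.014 ]
top copper (251.80654907226562, 182.82806396484375, 12.005682945251465, 12.215921401977539) [ 0.6667 -0.0038  0.014 ]
top brass [ 0.5041 -0.1349  0.014 ] [[0.4426, -0.08], [0.5838, -0.1605], [0.5667, -0.1908], [0.4262, -0.1099]]
top copper [0.615  0.0249 0.014 ] [[0.5546, 0.0803], [0.6951, -0.0012], [0.6765, -0.0316], [0.5367, 0.0503]]
scene brass (336.8525085449219, 182.32736206054688, 7.181999683380127, 9.767108917236328) [ 0.5534 -0.1626  0.014 ]
scene copper (239.54696655273438, 194.8336944580078, 7.985976219177246, 9.687348365783691) [ 0.6656 -0.0025  0.014 ]
scene brass [ 0.4962 -0.1279  0.014 ] [[0.5786, -0.1536], [0.57, -0.1901], [0.4217, -0.105], [0.4312, -0.0736]]
scene copper [0.6072 0.0308 0.014 ] [[0.6899, 0.0025], [0.6746, -0.0288], [0.5334, 0.0562], [0.5478, 0.0835]]
tip [ 0.60577219 -0.08300611  0.024     ]
disc [ 0.60659467 -0.08484668  0.        ] [ 0.60861788 -0.08765004  0.        ]
[[0.695, -0.1, 0.0], [0.723, -0.128, 0.0], [0.712, -0.173, 0.0], [0.658, -0.156, 0.0]]
```

View pics/tipz.png

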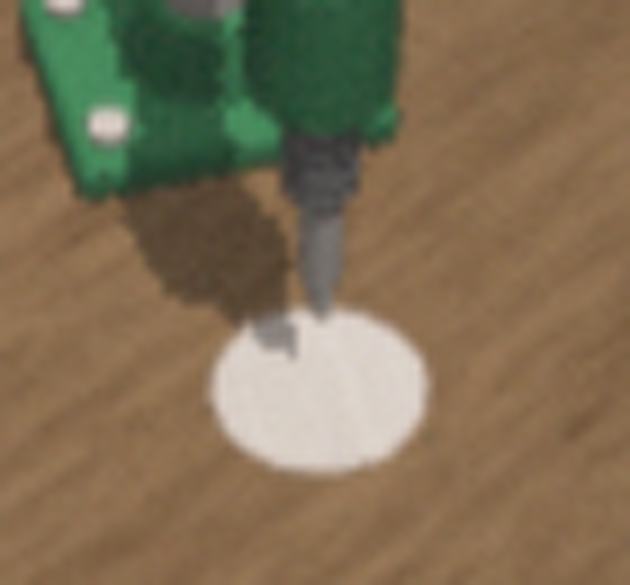

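View pics/headz.png

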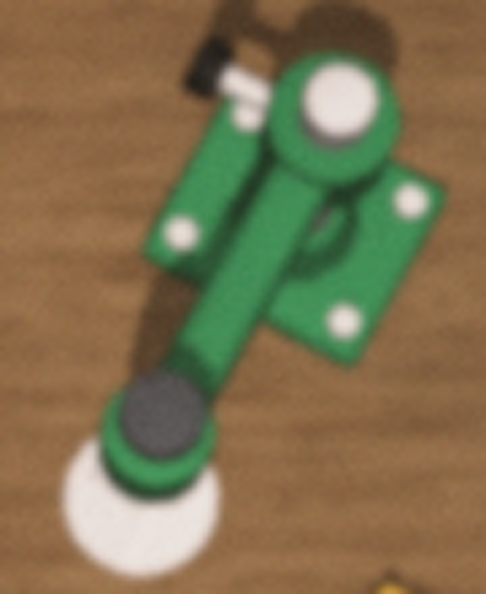

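The punch point ends at scene pixel (290.3,184.9), over the far rim of the pale disc. The foot and its four white bolts are clear in the top view.

```bash
python3 - <<'E'
from h import *
tz=lambda p:(p[0]/5.4+275-.4,p[1]/5.4+125-.4)
b=[tz(p) for p in((181,233),(245,115),(410,201),(345,322))]
sc=lambda p:(p[0]/3+200-.33,p[1]/3+90-.33)
for k,p in((0,(186,180)),(3,None)):
    if p: print("no")
print("bolt tri",tri([ray("top",b[0]),ray("scene",sc((200,222)))]))
print("caphead tri",tri([ray("top",tz((165,412))),ray("scene",sc((273,130)))]))
print("colcap tri",tri([ray("top",tz((340,99))),ray("scene",sc((231,42)))]))
for z in(.012,):
    B=[onz("top",p,z)[:2] for p in b];C=np.mean(B,0);print(np.round(B,4),C)
    d1=B[2]-B[3];d2=B[1]-B[0];e=[B[0]-B[3],B[1]-B[2]];print([np.degrees(np.arctan2(*v[::-1])) for v in(d1,d2)],[np.degrees(np.arctan2(*v[::-1]))-90 for v in e])
tip=onz("scene",(290.3,184.9),.024);print("tip",tip, "col-tip",C-tip[:2],np.linalg.norm(C-tip[:2]),np.degrees(np.arctan2(*(C-tip[:2])[::-1])))
# brass yaw
for n in("top","scene"):
    im=cv2.imread(f"pics/{n}0.png");c=blob(brass(im))[0]
    P=np.array([onz(n,q[0],.014)[:2] for q in c],np.float32)
    r=cv2.minAreaRect(P);print(n,r); l=cv2.fitLine(P,cv2.DIST_L2,0,.01,.01).ravel();print(np.degrees(np.arctan2(l[1],l[0])))
E
```

```text
no
bolt tri (array([ 0.69284695, -0.09976095,  0.01149618]), [np.float64(0.0001838352608617648), np.float64(0.0001838352608617266)])
caphead tri (array([ 0.61036641, -0.08732994,  0.15610538]), [np.float64(0.0002013811671345701), np.float64(0.0002013811671343569)])
colcap tri (array([ 0.69733718, -0.13633975,  0.1455353 ]), [np.float64(0.0004380992062359951), np.float64(0.0004380992062360561)])
[[ 0.6926 -0.0999]
 [ 0.7308 -0.1207]
 [ 0.7024 -0.1724]
 [ 0.6636 -0.151 ]] [ 0.69731437 -0.13599211]
[np.float64(-28.845554799088394), np.float64(-28.649620115719685)] [np.float64(-29.57106738692589), np.float64(-28.787027498916352)]
tip [ 0.60781868 -0.08505244  0.024     ] col-tip [ 0.08949569 -0.05093967] 0.10297732178064707 -29.64791670846389
top ((0.5048273801803589, -0.13528718054294586), (0.03445487469434738, 0.16235753893852234), 60.1899299621582)
-30.046827
scene ((0.5000171661376953, -0.13113950192928314), (0.032430920749902725, 0.16617372632026672), 60.17002868652344)
-30.423737
```

The views agree with each other. From the top camera, the tip (column minus 100 mm) is at (0.610,-0.087), the stand axis is at about -29° and the bar lies at -30°. The spot has to move about (+0.055,+0.077). The scene camera gives the same shift, with a constant offset of about 2 mm. The wrist camera already faces away from the stand, so I'll move to a hover over the grasp point.

{"name": "servo_tool", "arguments": {"increments": [{"slide": [0,0,0],"spin": 6},{"slide": [-0.0365,-0.031,0]},{"slide": [-0.0365,-0.031,0]},{"slide": [-0.0365,-0.031,0]},{"slide": [-0.0365,-0.031,0]},{"slide": [-0.0365,-0.031,0]},{"slide": [-0.0365,-0.031,0]},{"slide": [-0.0365,-0.031,0]}], "hand": 0.6, "newtons": 40}}

```text
$.increments[1]: bad value
```

{"name": "servo_tool", "arguments": {"increments": [{"slide": [-0.0365,-0.031,0.01]},{"slide": [-0.0365,-0.031,0.01]},{"slide": [-0.0365,-0.031,0.01]},{"slide": [-0.0365,-0.031,0.01]},{"slide": [-0.0365,-0.031,0.01]},{"slide": [-0.0365,-0.031,0.01]},{"slide": [-0.0365,-0.031,0.01]},{"slide": [0,0,0]}]}}

```text
$.increments[0]: bad value
```

{"name": "servo_tool", "arguments": {"increments": [{"slide": [0,0,0],"spin": 6},{"slide": [-0.0365,-0.031,0],"spin": 0},{"slide": [-0.0365,-0.031,0],"spin": 0},{"slide": [-0.0365,-0.031,0],"spin": 0},{"slide": [-0.0365,-0.031,0],"spin": 0},{"slide": [-0.0365,-0.031,0],"spin": 0},{"slide": [-0.0365,-0.031,0],"spin": 0},{"slide": [-0.0365,-0.031,0],"spin": 0}], "hand": 0.6, "newtons": 40}}

```text
clock: 0.95
position: [0.3465, 0.2082, 0.2313]
ee_rot: [0.0, 0.258, 0.966, 0.0]
contact_force: [0.5, -0.1, 0.6]
width: 0.0513
```

{"name": "servo_tool", "arguments": {"increments": [{"slide": [-0.0365,-0.031,0.01],"spin": 0},{"slide": [-0.0365,-0.031,0.01],"spin": 0},{"slide": [-0.0365,-0.031,0.01],"spin": 0},{"slide": [-0.0365,-0.031,0.01],"spin": 0},{"slide": [-0.0365,-0.031,0.01],"spin": 0},{"slide": [-0.0365,-0.031,0.01],"spin": 0},{"slide": [-0.0365,-0.031,0.01],"spin": 0},{"slide": [0,0,0],"spin": 0}]}}

```text
clock: 1.75
position: [0.4613, -0.1109, 0.16]
ee_rot: [0.0, 0.261, 0.965, -0.001]
contact_force: [-1.0, 1.3, 0.6]
width: 0.0512
```

```bash
python3 - <<'E'
from h import *
s=manip.get_state();im=eyes.get_image("wrist");cv2.imwrite("pics/w1.png",im)
import pickle;pickle.dump(s,open("w1.pkl","wb"))
print(s["clock"],s["position"],s["ee_rot"],s["width"])
m=brass(im)
for c in blob(m)[:2]:
    P=np.array([onz("wrist",q[0],.014,s)[:2] for q in c],np.float32);print(cv2.contourArea(c),cv2.minAreaRect(P))
E
```

```text
1.75 [ 0.46134837 -0.11087278  0.16001273] [ 3.89769078e-04  2.60971550e-01  9.65345793e-01 -1.09478492e-03] 0.051249196932566736
```

View pics/w1.png

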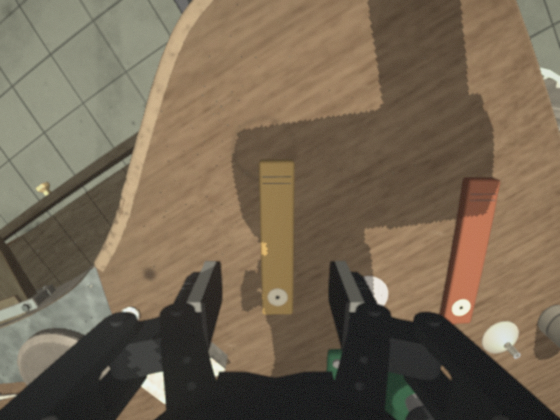

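The wrist view shows the shaded brass bar between the fingers, with its spot at (277,297) and its plain end at (277,162). The copper bar is at (472,250).

```bash
python3 - <<'E'
from h import *;import pickle
s=pickle.load(open("w1.pkl","rb"));im=cv2.imread("pics/w1.png")
h=cv2.cvtColor(im,cv2.COLOR_BGR2HSV)
m=cv2.inRange(h,(16,150,60),(30,255,255));m[:, :245]=0;m[:,310:]=0
m=cv2.morphologyEx(m,cv2.MORPH_CLOSE,np.ones((3,3)))
c=blob(m)[0];print(cv2.minAreaRect(c),cv2.contourArea(c))
P=np.array([onz("wrist",q[0],.014,s)[:2] for q in c],np.float32);r=cv2.minAreaRect(P);print(r)
S=onz("wrist",(277.2,297.2),.014,s);print("spot",S)
l=cv2.fitLine(P,cv2.DIST_L2,0,.01,.01).ravel();print(np.degrees(np.arctan2(l[1],l[0])))
q=s["ee_rot"];print("tool x yaw",np.degrees(np.arctan2(*(R.from_quat([q[1],q[2],q[3],q[0]]).as_matrix()[:2,0][::-1]))))
Rm=R.from_quat([q[1],q[2],q[3],q[0]]).as_matrix()
for y in(-30,-29.5):
  u=np.array([np.cos(np.radians(y)),np.sin(np.radians(y))]);g=S[:2]-.108*u;print(g,Rm.T@np.r_[g-s["position"][:2],0])
E
```

```text
Traceback (most recent call last):
IndexError: list index out of range
```

```bash
python3 - <<'E'
from h import *;import pickle
s=pickle.load(open("w1.pkl","rb"));im=cv2.imread("pics/w1.png")
h=cv2.cvtColor(im,cv2.COLOR_BGR2HSV);print(h[220,277],h[220,250],h[220,285])
m=cv2.inRange(h,(19,125,60),(30,255,255));m[:, :245]=0;m[:,310:]=0
m=cv2.morphologyEx(m,cv2.MORPH_OPEN,np.ones((3,3)))
c=blob(m)[0];print(cv2.minAreaRect(c),cv2.contourArea(c))
P=np.array([onz("wrist",q[0],.014,s)[:2] for q in c],np.float32);r=cv2.minAreaRect(P);print(r)
S=onz("wrist",(277.2,297.2),.014,s);print("spot",S)
l=cv2.fitLine(P,cv2.DIST_L2,0,.01,.01).ravel();print(np.degrees(np.arctan2(l[1],l[0])))
q=s["ee_rot"];Rm=R.from_quat([q[1],q[2],q[3],q[0]]).as_matrix()
print("tool x yaw",np.degrees(np.arctan2(Rm[1,0],Rm[0,0])))
for y in(-30,-29.5):
  u=np.array([np.cos(np.radians(y)),np.sin(np.radians(y))]);g=S[:2]-.108*u;print(g,Rm.T@np.r_[g-s["position"][:2],0])
E
```

```text
[ 19 123 149] [ 15  91 101] [ 19 121 146]Traceback (most recent call last):
  File "<stdin>", line 6, in <module>
IndexError: list index out of range
```

```bash
python3 - <<'E'
from h import *;import pickle
s=pickle.load(open("w1.pkl","rb"));im=cv2.imread("pics/w1.png")
h=cv2.cvtColor(im,cv2.COLOR_BGR2HSV)
m=cv2.inRange(h,(16,105,115),(30,255,255));m[:, :245]=0;m[:,310:]=0;m[330:]=0
m=cv2.morphologyEx(m,cv2.MORPH_OPEN,np.ones((3,3)))
c=blob(m)[0];print(cv2.minAreaRect(c),cv2.contourArea(c))
P=np.array([onz("wrist",q[0],.014,s)[:2] for q in c],np.float32);r=cv2.minAreaRect(P);print(r)
S=onz("wrist",(277.2,297.2),.014,s);print("spot",S)
l=cv2.fitLine(P,cv2.DIST_L2,0,.01,.01).ravel();print(np.degrees(np.arctan2(l[1],l[0])))
q=s["ee_rot"];Rm=R.from_quat([q[1],q[2],q[3],q[0]]).as_matrix()
print("tool x yaw",np.degrees(np.arctan2(Rm[1,0],Rm[0,0])))
for y in(-30,-29.5):
  u=np.array([np.cos(np.radians(y)),np.sin(np.radians(y))]);g=S[:2]-.108*u;print(g,Rm.T@np.r_[g-s["position"][:2],0])
E
```

```text
((276.0, 238.0), (152.0, 34.0), 90.0) 4740.5
((0.5037038922309875, -0.13354848325252533), (0.03162466734647751, 0.1578945517539978), 60.119842529296875)
spot [ 0.55479454 -0.16225153  0.014     ]
-29.822035
tool x yaw 149.7446149533507
[ 0.46126379 -0.10825153] [ 1.39378044e-03  2.22158271e-03 -6.08908607e-06]
[ 0.46079612 -0.10906979] [ 1.38546733e-03  1.27914631e-03 -4.27778152e-06]
```

All three cameras agree to within 2 mm on the bar, at yaw -30°. I'll correct by about 2 mm and descend.

{"name": "servo_tool", "arguments": {"increments": [{"slide": [0.001,0.002,0.04],"spin": -0.3},{"slide": [0,0,0.04],"spin": 0},{"slide": [0,0,0.04],"spin": 0},{"slide": [0,0,0.02],"spin": 0},{"slide": [0,0,0.008],"spin": 0},{"slide": [0,0,0.003],"spin": 0},{"slide": [0,0,0],"spin": 0}]}}

```text
clock: 2.5
position: [0.4602, -0.1029, 0.011]
ee_rot: [0.001, 0.255, 0.967, 0.0]
contact_force: [0.6, -0.3, -0.8]
width: 0.0509
```

```bash
python3 - <<'E'
from h import *;import pickle
s0=manip.get_state();im=eyes.get_image("wrist");s=manip.get_state();cv2.imwrite("pics/w2.png",im)
for a in(s0,s):
    q=a["ee_rot"];Rm=R.from_quat([q[1],q[2],q[3],q[0]]).as_matrix();print(a["position"],np.degrees(np.arctan2(Rm[1,0],Rm[0,0])))
g=np.array([.4612,-.1085])
print(Rm.T@np.r_[g-s["position"][:2],0])
E
```

```text
[ 0.46024996 -0.1029476   0.01098226] 150.40213971989553
[ 0.46059002 -0.10320022  0.01135779] 150.39716799745128
[-3.14836034e-03 -4.30668770e-03  4.66514461e-06]
```

View pics/w2.png

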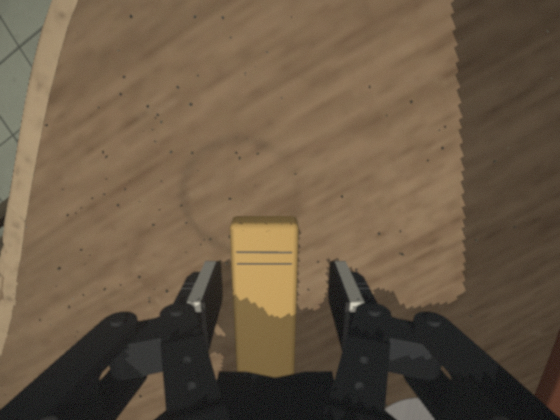

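The bar is centred at column 266 between fingers centred at 276, so it sits about 4 mm toward tool -y, which matches the measured pose. Correcting that and lowering further.

{"name": "servo_tool", "arguments": {"increments": [{"slide": [-0.003,-0.004,0],"spin": 0.4},{"slide": [0,0,0.004],"spin": 0},{"slide": [0,0,0.003],"spin": 0},{"slide": [0,0,0],"spin": 0}]}}

```text
clock: 2.95
position: [0.46, -0.1082, 0.003]
ee_rot: [-0.0, 0.259, 0.966, 0.0]
contact_force: [-0.1, -0.1, -0.5]
width: 0.0513
```

{"name": "servo_tool", "arguments": {"increments": [{"slide": [0,0,0],"spin": 0},{"slide": [0,0,0],"spin": 0},{"slide": [0,0,0],"spin": 0},{"slide": [0,0,0],"spin": 0},{"slide": [0,0,0],"spin": 0}], "hand": 0, "newtons": 40}}

```text
clock: 3.45
position: [0.4603, -0.1083, 0.0035]
ee_rot: [0.0, 0.259, 0.966, -0.0]
contact_force: [-0.6, -0.2, 4.1]
width: 0.0308
```

```bash
python3 - <<'E'
from h import *
s=manip.get_state();q=s["ee_rot"];Rm=R.from_quat([q[1],q[2],q[3],q[0]]).as_matrix();print(s["clock"],s["position"],s["width"],s["contact_force"],np.degrees(np.arctan2(Rm[1,0],Rm[0,0])))
im=eyes.get_image("wrist");cv2.imwrite("pics/w3.png",im)
cv2.imwrite("pics/scene1.png",eyes.get_image("scene"))
E
```

```text
3.45 [ 0.460299   -0.10830274  0.00345682] 0.03077257679531205 [-0.56793963 -0.17492584  4.12745291] 149.96362639714982
```

View pics/w3.png

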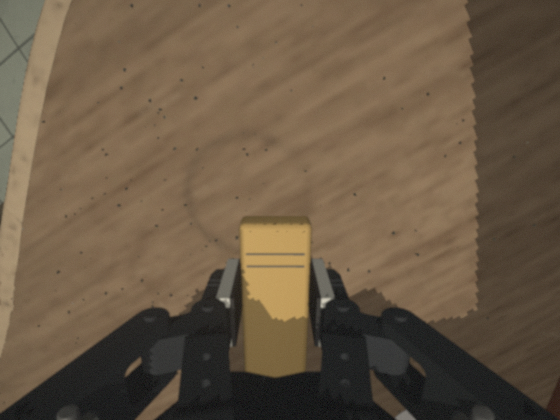

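View pics/scene1.png

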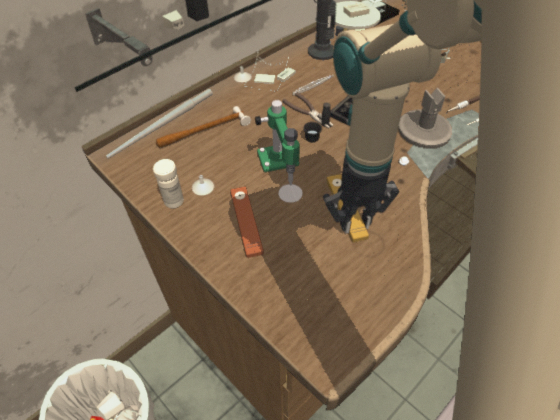

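The grip holds at width 30.8 mm with a light force. Now sliding sideways, stopping slightly short so I can look.

{"name": "servo_tool", "arguments": {"increments": [{"slide": [0,0.005,0],"spin": 0},{"slide": [0,0.01,0],"spin": 0},{"slide": [-0.001,0.012,0],"spin": 0},{"slide": [-0.001,0.012,0],"spin": 0},{"slide": [-0.001,0.012,0],"spin": -0.2},{"slide": [-0.001,0.012,0],"spin": -0.2},{"slide": [-0.001,0.012,0],"spin": -0.2},{"slide": [-0.001,0.008,0],"spin": -0.2}], "newtons": 70}}

```text
clock: 4.35
position: [0.5071, -0.0393, 0.0036]
ee_rot: [0.0, 0.252, 0.968, -0.001]
contact_force: [-2.1, -3.3, 7.4]
width: 0.0299
```

{"name": "servo_tool", "arguments": {"increments": [{"slide": [-0.001,0.005,0],"spin": -0.1},{"slide": [-0.001,0.002,0],"spin": 0},{"slide": [0,0,0],"spin": 0},{"slide": [0,0,0],"spin": 0}]}}

```text
clock: 4.75
position: [0.5116, -0.034, 0.0036]
ee_rot: [-0.0, 0.251, 0.968, -0.0]
contact_force: [-1.7, -2.0, 6.7]
width: 0.0303
```

```bash
python3 - <<'E'
from h import *
s=manip.get_state();q=s["ee_rot"];Rm=R.from_quat([q[1],q[2],q[3],q[0]]).as_matrix();print(s["clock"],s["position"],s["width"],s["contact_force"],np.degrees(np.arctan2(Rm[1,0],Rm[0,0])))
for n in("scene","top"):
    im=eyes.get_image(n);cv2.imwrite(f"pics/{n}2.png",im)
    x0,x1,y0,y1=(240,340,120,230) if n=="scene" else (240,350,130,290)
    f=5 if n=="scene" else 3.7
    cv2.imwrite(f"pics/{n}2z.png",cv2.resize(im[y0:y1,x0:x1],None,fx=f,fy=f,interpolation=cv2.INTER_CUBIC))
E
```

```text
4.75 [ 0.51158877 -0.03404635  0.00361186] 0.030263463178955174 [-1.67374456 -2.00571527  6.74507885] 150.88375862101051
```

View pics/scene2z.png

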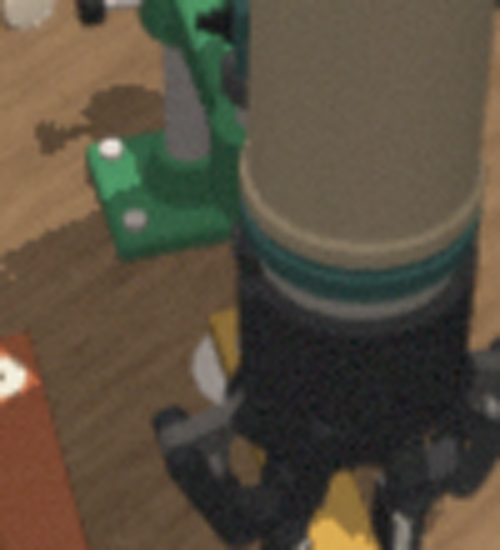

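View pics/top2z.png

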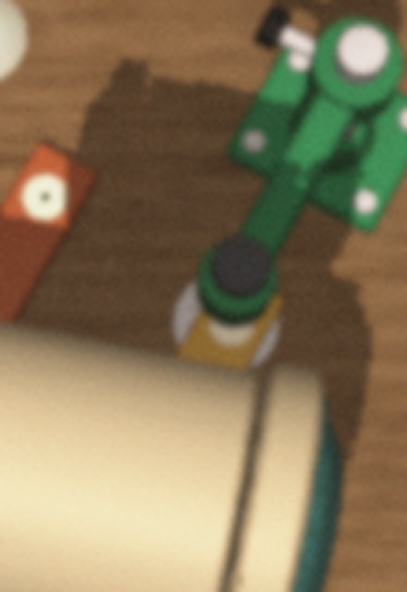

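The arm hides the tip in the scene view. In the top view the spot is just emerging under the punch head at about (302,221). The measured move is still 2.9 mm short of plan, so I'll finish it, release, back off and check.

{"name": "servo_tool", "arguments": {"increments": [{"slide": [-0.001,0.0013,0],"spin": 0},{"slide": [-0.0006,0.0012,0],"spin": 0},{"slide": [0,0,0],"spin": 0},{"slide": [0,0,0],"spin": 0}]}}

```text
clock: 5.25
position: [0.5132, -0.0329, 0.0036]
ee_rot: [-0.001, 0.251, 0.968, -0.001]
contact_force: [-3.8, -2.8, 8.5]
width: 0.0297
```

{"name": "servo_tool", "arguments": {"increments": [{"slide": [0,0,0],"spin": 0},{"slide": [0,0,0],"spin": 0},{"slide": [0,0,0],"spin": 0},{"slide": [0,0,0],"spin": 0},{"slide": [0,0,-0.01],"spin": 0},{"slide": [0,0,-0.03],"spin": 0},{"slide": [0,0,-0.04],"spin": 0},{"slide": [0.02,0,-0.04],"spin": 0}], "hand": 0.6}}

```text
clock: 6.05
position: [0.4994, -0.0239, 0.1253]
ee_rot: [0.002, 0.252, 0.968, 0.0]
contact_force: [0.5, -0.0, 0.4]
width: 0.0513
```

{"name": "servo_tool", "arguments": {"increments": [{"slide": [0.035,-0.03,0],"spin": 0},{"slide": [0.035,-0.035,0],"spin": 0},{"slide": [0.035,-0.035,0],"spin": 0},{"slide": [0.0,-0.045,0],"spin": 0},{"slide": [0,-0.045,0],"spin": 0},{"slide": [0,-0.04,0],"spin": 0},{"slide": [0,0,0],"spin": 0}]}}

```text
clock: 6.75
position: [0.2922, -0.1769, 0.1243]
ee_rot: [0.001, 0.255, 0.967, -0.002]
contact_force: [0.8, 0.1, 1.0]
width: 0.0513
```

```bash
python3 - <<'E'
from h import *
s=manip.get_state();print(s["clock"],s["position"],s["width"],s["contact_force"])
for n in("scene","top"):
    im=eyes.get_image(n);cv2.imwrite(f"pics/{n}3.png",im)
    x0,x1,y0,y1=(240,340,140,230) if n=="scene" else (220,360,130,290)
    f=6 if n=="scene" else 3.7
    cv2.imwrite(f"pics/{n}3z.png",cv2.resize(im[y0:y1,x0:x1],None,fx=f,fy=f,interpolation=cv2.INTER_CUBIC))
E
```

```text
6.75 [ 0.29215285 -0.17685828  0.12429709] 0.051314562257496935 [0.79370306 0.10436716 0.97948537]
```

View pics/scene3z.png

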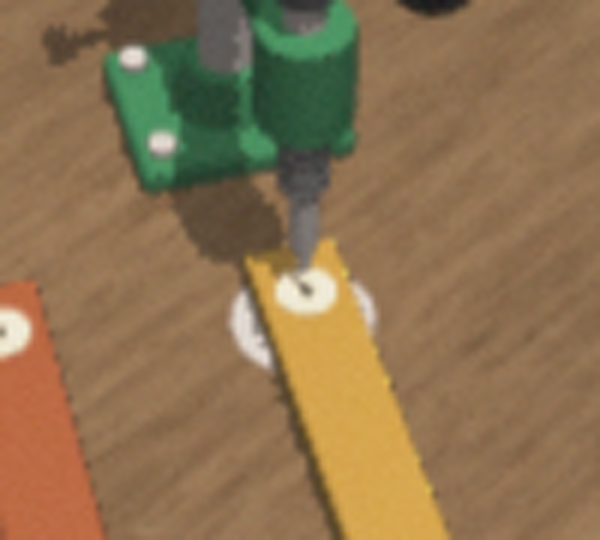

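View pics/top3z.png

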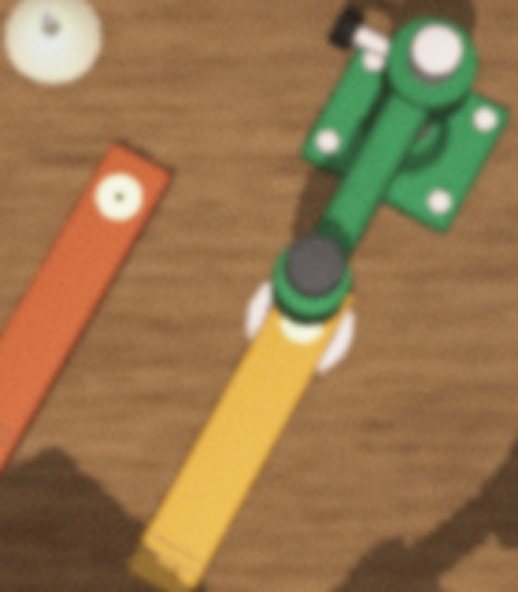

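```bash
python3 - <<'E'
from h import *
im=cv2.imread("pics/scene3.png")
cv2.imwrite("pics/tip3z.png",cv2.resize(im[170:205,270:312],None,fx=16,fy=16,interpolation=cv2.INTER_CUBIC))
tip=onz("scene",(290.3,184.9),.024)
q=proj("scene",np.r_[tip[:2],.014]);print("target spot px",q,"zoom16",(q-[270,170]+.47)*16)
# 1mm steps px along u,v
u=np.array([np.cos(np.radians(-29.1)),np.sin(np.radians(-29.1))]);v=np.array([-u[1],u[0]])
for d in(u,v):print("px per mm",proj("scene",np.r_[tip[:2]+d*.001,.014])-q)
for n in("scene","top"):
    I=cv2.imread(f"pics/{n}3.png")
    for f in(brass,copper):
        c=blob(f(I))[0];P=np.array([onz(n,k[0],.014)[:2] for k in c],np.float32)
        l=cv2.fitLine(P,cv2.DIST_L2,0,.01,.01).ravel();print(n,f.__name__,cv2.minAreaRect(P),np.degrees(np.arctan2(l[1],l[0])))
E
```

```text
target spot px [290.27480098 188.27977109] zoom16 [331.91681574 299.99633741]
px per mm [-0.1383586  -0.36425925]
px per mm [-0.48630942  0.10216131]
scene brass ((0.5568800568580627, -0.05652546137571335), (0.03197174146771431, 0.1589672863483429), 60.63166427612305) -29.255863
scene copper ((0.611598014831543, 0.029146376997232437), (0.031088830903172493, 0.1640767902135849), 60.286808013916016) -29.926004
top brass ((0.5584842562675476, -0.058912258595228195), (0.03371357545256615, 0.1594272404909134), 60.43741989135742) -32.440838
top copper ((0.6156713962554932, 0.024512894451618195), (0.034607332199811935, 0.16195239126682281), 60.131771087646484) -29.377247
```

View pics/tip3z.png

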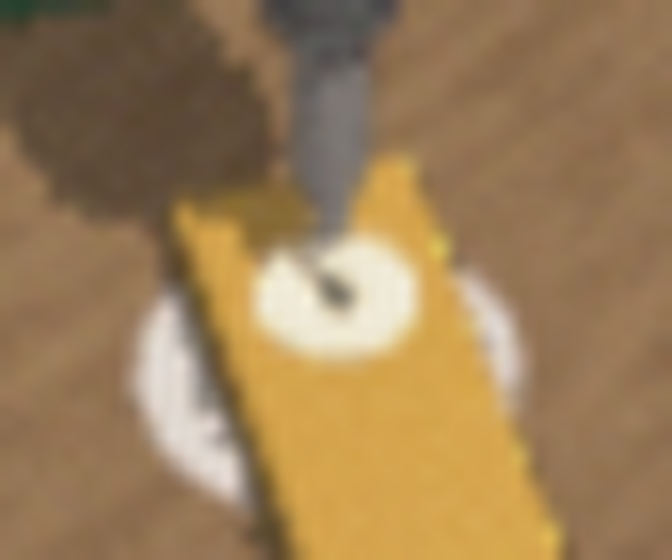

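The black dot is at scene pixel (290.7,187.8) and the spot middle at (290.6,188.0). The predicted "straight below the tip" pixel is (290.3,188.3), so the error is under about 1 mm. The bar's yaw is -29.3° against the stand's -29.1°, and the copper bar has not moved. Handing in.

```bash
python3 - <<'E'
from h import *
a,b=[blob(copper(cv2.imread(f"pics/top{k}.png")))[0] for k in(0,3)]
print(cv2.minAreaRect(a),cv2.minAreaRect(b))
s=manip.get_state();print(s["clock"],abs(s["qd"]).max(),s["position"]);print(manip.sign_off())
E
```

```text
((234.76963806152344, 213.06796264648438), (20.765544891357422, 95.99669647216797), 30.606409072875977) ((234.75523376464844, 213.06402587890625), (20.354509353637695, 95.9629898071289), 30.343246459960938)
6.85 0.0559890917975473 [ 0.29326354 -0.1733602   0.12378344]
the job is handed in; nothing more can be done
None
```

The brass bar's white spot now lies under the punch tip to within about 1 mm, and the job was handed in at about 6.9 s. I gripped the bar across its width near the scribed lines and slid it flat, about 94 mm sideways and 10 mm forward with a 0.9° turn. Then I let go and backed the arm clear.

Last checks:
- **Spot under tip:** the scene view puts the spot about 0.9 mm from straight below the tip. The top view agrees on the sideways position; the punch head hides the spot there, so the lengthwise position rests mainly on the scene view.
- **Alignment:** the bar is at -29.3° in the scene view, against about -29.1° for the stand. The top view's line fit gave -32.4°, but I discounted it because shadow and the punch head cut into the bar's outline. The rectangle fit in that same view gave -29.6°.
- **Copper bar:** it has not moved; its centre in the top view shifted by less than 0.1 pixel.
- **Forces:** the highest wrist reading in the move reports was about 10 N.
- **Cameras:** the scene and top cameras disagreed by a steady 2 mm or so, within the stated calibration. I used relative shifts to cancel it.
- **Arm at hand-in:** it was clear of everything but still settling slightly, at 0.06 rad/s or less.

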